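# Clock a flat-edged test disc against the alignment bar

### The job

On the white alignment stage, turn the blue disc with a fingertip pressed lightly on its black rubber top until its yellow-lined flat faces the metal bar, then slide it over, still by fingertip, so that the flat lies flush along the bar with its middle at the bar's red mark, and finish with a short steady push of about 5 N against the bar. The disc is delicate: never pinch or lift it, press on it or push it against the bar with more than 15 N, and do not disturb the other things on the stage and desk. Let go and leave the disc lying flush.

Things in the scene. Friction and masses are not known exactly. Their poses are not given: they have to be found in the camera images.
- stage: white alignment stage fixed to the desk (placed and turned anew each time), 220 mm (its x) by 300 mm (its y), top 25 mm above the desk. In its middle a grey slippery deck plate (friction about 0.2), sprung: it sinks 1 mm per 10 N, at most 4 mm. Origin: centre of its underside; z up. Bar's face at stage x = +75 mm. On the white ends (y = +122 and -122 mm) lie a spare filter and a cap.
- bar: aluminium alignment bar, rigid, fixed on the stage beside the deck plate: 160 mm long (its y), 22 mm thick, 16 mm high. Origin: at deck height, on the face that the disc's flat must meet, in the middle of its length (under the red mark on its top). Its x axis points from the disc's side into the bar (square to the face), y along the face, z up.
- disc: blue disc, loose on the grey deck, about 90 g, diameter 90 mm, rim top 6.6 mm above the deck, with one straight flat edge 59 mm long, 34 mm from the centre, marked by a yellow line. Origin: centre of its underside; x points from the centre to the middle of the flat, z up. It starts with its centre over 70 mm from the bar's face and turned at least 0.8 rad, either way, from its final direction.
- disc_flat (a point): the middle of the disc's flat edge, at its underside: 34 mm from the centre along the disc's x. At the end it lies at the bar's origin.
- spare: small grey spare filter, 40 mm across, 6 mm high, on the stage; leave alone. Origin: centre of its underside.
- cap: black dust cap, 36 mm across, 12 mm high, on the stage; leave alone. Origin: centre of its underside.
- mouse: red computer mouse, 104 x 60 x 32 mm, on the desk; leave alone. Origin: centre of its underside.
- meter: black handheld breath meter, 130 x 62 x 31 mm, with a white tube 50 mm long at one end; leave alone. Origin: centre of its underside.
- mug: white mug, 80 mm across, 90 mm high; leave alone. Origin: centre of its underside.
- lens_case: blue case, 110 x 70 x 30 mm; leave alone. Origin: centre of its underside.
- stapler: black and grey stapler, 120 x 32 x 37 mm; leave alone. Origin: centre of its underside.
- disc_pad (a point): centre of the top of the disc's black rubber pad, 8 mm above the deck: a flat pad 63 mm across, concentric with the disc (white dot 20 mm in its middle), tacky (friction about 1.0 to 1.5). A fingertip pressing down with about 7 N carries the disc along without slipping.
Not all that is in view belongs to the job. Several things have the shape of the disc; the one meant has the colours described above.

How it is judged:
On the way:
1. the disc's flat is pushed against the bar with at least 3 N, square to it (within 0.05 rad) and at the red mark (within 10 mm), for 0.2 s (x of disc_flat in the frame of bar between -0.002 and 0.002 m and y of disc_flat in the frame of bar between -0.01 and 0.01 m and angle between the x axis of disc and the x axis of bar, either way round below 0.05 rad and contact force between disc and bar above 3 N), for 0.2 s.
At the end, for the whole second after the job is handed in: The disc lies still and flat on the deck, released, its flat along the bar: the middle of the flat within 2 mm of the bar's face and within 10 mm of the red mark along the bar, square to it within 0.035 rad (2 degrees) (x of disc_flat in the frame of bar between -0.002 and 0.002 m and y of disc_flat in the frame of bar between -0.01 and 0.01 m and angle between the x axis of disc and the x axis of bar, either way round below 0.035 rad and z of disc in the frame of bar between -0.002 and 0.002 m and linear speed of disc below 0.01 m/s and contact force between the fingers and disc below 0.05 N); the robot touches nothing.
It fails at once if the fingers press or squeeze the disc with more than 15 N (contact force between the fingers and disc above 15 N).
It fails at once if the disc is pushed against the bar with more than 15 N (contact force between disc and bar above 15 N).
It fails at once if the disc is lifted or tipped off the deck (z of disc in the frame of bar above 0.006 m or angle between disc's own z axis and vertical above 0.1 rad).
It fails at once if one of the other things (spare filter, dust cap, mouse, meter, mug, case, stapler) is moved more than 10 mm (distance of any of mouse, meter, mug, lens_case, stapler, spare, cap from where it was at the start of the episode above 0.01 m).
It also fails if it takes over 72 s, if anything falls off the work surface, if the arm or the gripper's body presses on something with over 40 N, if the wrist force passes 120 N, or if a joint passes its speed limit or range.

### The arm

A 6-joint arm with a two-finger parallel gripper is mounted at the origin on the work surface. World frame = base frame: x ahead of the robot, y to its left, z up, the work surface at z = 0. Lengths are in m, angles in rad, forces in N, time in s.
With the tool pointing down it reaches from about 0.275 to 0.875 m from the base axis. Payload 12.5 kg.
Tool frame: the origin (TCP) lies midway between the tips of the shut fingers; the grasp point (between the pads) lies 19 mm behind it; y points along the fingers, z is the direction in which the jaws open and shut, and the axes are right-handed (so a half turn about y gives the same grasp; the last joint's range is limited). The gripper opens to 85 mm and grips with 20 to 120 N. Pads are 22 mm wide; open, the fingers measure 114 mm over their backs; the gripper's body (76 mm by 85 mm) begins 54 mm behind the grasp point. The pads swing forward as they close: fully open they stand 13 mm farther back than shut.
Start: joints at [1.223, 0.351, 1.652, -0, 1.139, -0.085], TCP at [0.143, 0.531, 0.231] pointing down, gripper open.
Joint ranges: [-2.75, 2.75], [-0.79, 2.1], [0.01, 2.65], [-1.57, 4.71], [0.07, 3.14], [-2.87, 2.87]. Speed limits (rad/s): [2.22, 2.22, 2.79, 3.14, 3.14, 3.14].

### API

Orientations are given as a unit quaternion [x, y, z, w].
In Python, from cell import arm gives the robot as it stands.
- The arm moves only by the tool send_rows, never from a script. Its argument "motion" is a list of rows, each an object with "slide": the shift along the tool's x, y, z in m, a list of three; "delta_rot": the turn, a rotation vector about the tool's x, y, z in rad, a list of three; "hand": the opening, from 0 (shut) to 1 (fully open). A call has 1 to 10 rows; each row shifts and turns the commanded pose from where the row before left it, along the tool's axes as they then stand; what a row does not reach is not made up. A row lasts 1/10 s, in which the tool goes at most 50 mm and 8.59 degrees, less where a joint would pass 70% of its speed; a pose out of reach is approached as far as the arm can. A call with a gripper value outside its range is refused whole. The fingers move at their own pace and stop on an object; the grip force is fixed at half the most. Time passes only in rows, so rows that do not move let the fingers close. It gives the time, the measured TCP pose, the force and the opening at its end, in the units of the state.
- arm.read_state(): the state, without advancing time (a new reading comes with each control period).
- arm.camera(name): name is "scene" or "top"; returns a dict with "color" (420x560x3 uint8, red, green, blue), "K" (3x3 intrinsics, pixels), "extrinsics" (4x4, takes a point from world to camera coordinates). Camera axes: x right, y down, z forward; pixel columns grow to the right and rows downward; lengths in m; the calibration is good to about 2 mm. A picture is of the moment at which its call begins. There is no depth.
- arm.finish_job(): hands the job in, once; it reports no verdict.
The state is a dict: "clock": time; "joint_positions": joint angles; "joint_vel": joint speeds; "joint_torque": joint torques, N m; "tcp_pos": TCP position; "orientation": TCP orientation; "force": force on the tool from outside, world axes, zero at the start; "torque": the same for the moment, N m; "grip_width": opening from 0.0 (shut) to 1.0 (fully open).
Only numpy, scipy, OpenCV 4.12 (cv2) and the standard library are available. Lean on these libraries where they do the work, as an engineer would, in place of code of your own. Each camera call takes 0.05 s, during which the arm holds its last target.

## Working session

There is one attempt and no reset: what is moved stays moved. The work goes in short steps, Python scripts to look and compute and a tool call to move; the robot and the scene stay as the last step left them, time stands still between calls to the robot, and variables do not carry over. Pictures are saved under pics/ and viewed, and the job is handed in when it is done.

Besides the shell and the picture viewer there is one more tool, called after "Emit:" as name([rows], argument=value, ...), one row to a line, values as JSON. send_rows: Moves the arm, as the interface text tells. Its arguments: {"type":"object","properties":{"motion":{"type":"array"}},"required":["motion"]}

```bash
ls; mkdir -p pics
python3 - <<'E'
from cell import arm
import cv2,json
s=arm.read_state();print(s)
for n in("scene","top"):
    c=arm.camera(n);cv2.imwrite(f"pics/{n}0.png",c["color"][:,:,::-1]);print(n,c["K"],c["extrinsics"])
E
```

```text
pics
{'clock': 0.0, 'joint_positions': array([ 1.22338260e+00,  3.51202841e-01,  1.65248180e+00, -4.98615193e-05,
        1.13908544e+00, -8.46202339e-02]), 'joint_vel': array([-2.58943713e-03, -3.36049051e-04,  1.10361214e-03, -9.66277677e-05,
       -1.66504720e-03,  1.71468457e-03]), 'joint_torque': array([-7.75195786e-04, -5.06095827e+01, -2.91415572e+01, -1.22903516e-04,
        4.41612443e-03,  3.77154299e-05]), 'tcp_pos': array([0.14275496, 0.5307832 , 0.23075478]), 'orientation': array([ 0.7014223 , -0.09271066,  0.09256348, -0.70060223]), 'force': array([ 0.23501198,  0.81359638, -0.12865945]), 'torque': array([-0.00039715, -0.03946616,  0.08542418]), 'grip_width': 0.9986470146136509}
scene [[397.66176138   0.         286.22194892]
 [  0.         397.66176138 203.3145403 ]
 [  0.           0.           1.        ]] [[-0.70162173  0.71241679  0.01375747  0.38067937]
 [ 0.56883513  0.57163472 -0.59132085 -0.26462293]
 [-0.42913114 -0.40705782 -0.80631904  1.1936236 ]
 [ 0.          0.          0.          1.        ]]
top [[409.33081789   0.         280.85549963]
 [  0.         409.33081789 213.70416724]
 [  0.           0.           1.        ]] [[-0.02473078 -0.99968382 -0.00454449 -0.01174029]
 [-0.99586518  0.02503329 -0.0873263   0.51100651]
 [ 0.08741245  0.00236606 -0.9961694   1.09525079]
 [ 0.          0.          0.          1.        ]]
```

View pics/top0.png

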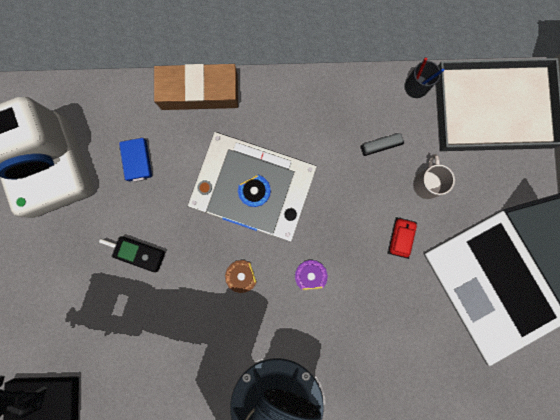

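View pics/scene0.png

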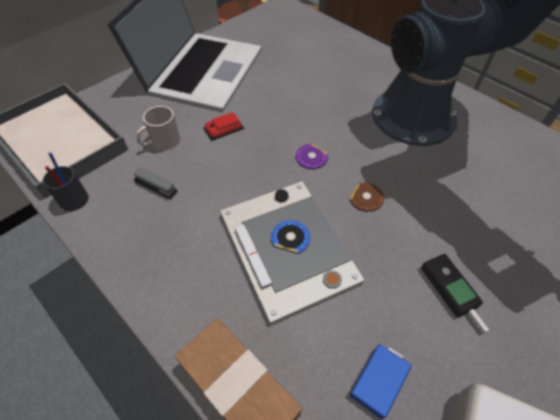

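The candidates with the disc's shape in the top view are blue/black at (254,191), brown at (240,276) and purple at (311,276). The one on the stage with the blue rim and black pad is the one meant. I'll check it in a close crop.

Run:
```python
import cv2,numpy as np
a=cv2.imread("pics/top0.png")[125:245,185:320];b=cv2.imread("pics/scene0.png")[180:320,215:365]
cv2.imwrite("pics/crop.png",np.hstack([cv2.resize(a,(400,356),interpolation=2),cv2.resize(b,(381,356),interpolation=2)]))
```

```text
(no output)
```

View pics/crop.png

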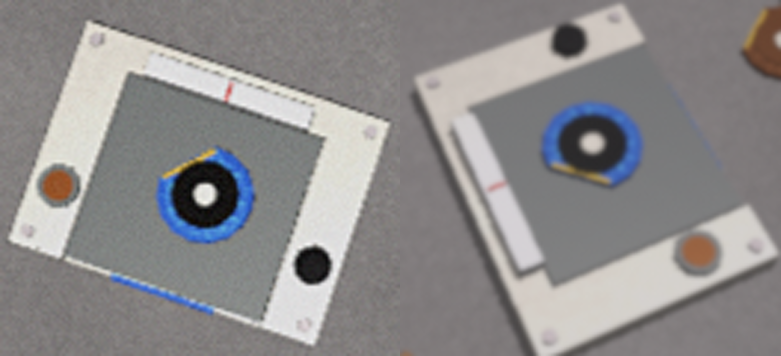

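The crop confirms it: blue rim, black pad, white dot and a yellow flat at upper left, with the red mark on the bar above. Next I'll measure.

```bash
cat > h.py <<'E'
import cv2,numpy as np
from cell import arm
def ray(c,uv,z):
    uv=np.atleast_2d(np.asarray(uv,float));K=c["K"];E=c["extrinsics"];R=E[:3,:3];t=E[:3,3]
    d=(np.c_[uv,np.ones(len(uv))]@np.linalg.inv(K).T)@R; o=-R.T@t
    return o+d*((z-o[2])/d[:,2])[:,None]
def proj(c,p):
    E=c["extrinsics"];q=E[:3,:3]@np.asarray(p,float)+E[:3,3];q=c["K"]@q;return q[:2]/q[2]
def cen(m):
    v,u=np.nonzero(m);return np.array([u.mean(),v.mean()]),len(u)
def near(shape,uv,r):
    m=np.zeros(shape[:2],np.uint8);cv2.circle(m,tuple(int(round(x)) for x in uv),int(r),255,-1);return m
def masks(c):
    h=cv2.cvtColor(c["color"],cv2.COLOR_RGB2HSV);H,S,V=[h[...,i].astype(int) for i in range(3)]
    return dict(blue=(abs(H-110)<14)&(S>120)&(V>70),yel=(H>13)&(H<32)&(S>70)&(V>110),
      red=((H<8)|(H>172))&(S>60)&(V>110),white=(S<50)&(V>170))
E
python3 - <<'E'
from h import *
g={"top":((262,153),(254,191)),"scene":((254,254),(291,237))}
for n in g:
    c=arm.camera(n);m=masks(c);rm,dc=g[n]
    r,k=cen(m["red"]&(near(m["red"].shape,rm,10)>0));print(n,"red",r,k,ray(c,r,.041))
    nd=near(m["red"].shape,dc,28)>0
    w,k=cen((m["white"])&(near(m["red"].shape,dc,9)>0));print(" dot",w,k,ray(c,w,.033))
    y,k=cen(m["yel"]&nd);print(" yel",y,k,ray(c,y,.0316))
    yy=np.argwhere(m["yel"]&nd)[:,::-1];P=ray(c,yy,.0316)[:,:2];u,s,vt=np.linalg.svd(P-P.mean(0));print("  dir",vt[0],np.degrees(np.arctan2(*vt[0][::-1])),np.ptp((P-P.mean(0))@vt[0]))
    e=cv2.convexHull(np.argwhere(m["blue"]&nd)[:,::-1].astype(np.float32))[:,0];P=ray(c,e,.0316)[:,:2]
    print(" blue circ",cv2.minEnclosingCircle(P.astype(np.float32)))
    # stage
    mm=(m["white"]).astype(np.uint8);cs=cv2.findContours(cv2.morphologyEx(mm,cv2.MORPH_CLOSE,np.ones((3,3))),cv2.RETR_EXTERNAL,cv2.CHAIN_APPROX_NONE)[0]
    near_=[q[:,0] for q in cs if cv2.contourArea(q)>60 and abs(q[:,0].mean(0)-dc).max()<75]
    al=np.vstack(near_);P=ray(c,al,.025)[:,:2];b=cv2.minAreaRect(P.astype(np.float32));print(" stage",b)
E
```

```text
top red [261.5 155.5] 8 [[0.66905138 0.02416142 0.041     ]]
 dot [253.675 189.975] 40 [[0.57621629 0.04777092 0.033     ]]
 yel [248.26470588 179.58823529] 34 [[0.60538789 0.06208625 0.0316    ]]
  dir [-0.43910809  0.89843424] 116.04698753059897 0.05003319318076181
 blue circ ((0.5758785009384155, 0.047330617904663086), 0.044571395963430405)
 stage ((0.5891411304473877, 0.05265045166015625), (0.29971104860305786, 0.21866962313652039), 69.80374145507812)
scene red [252. 253.] 1 [[0.67325096 0.02378487 0.041     ]]
 dot [290.325 235.85 ] 40 [[0.57962061 0.04886269 0.033     ]]
 yel [286.90909091 248.09090909] 33 [[0.60708526 0.06506399 0.0316    ]]
  dir [-0.44959026  0.89323491] 116.7173986311491 0.04675935214369731
 blue circ ((0.5800691843032837, 0.04936119168996811), 0.044211748987436295)
 stage ((0.5931276679039001, 0.05423463135957718), (0.2971854507923126, 0.2177509367465973), 69.58924102783203)
```

```bash
cat >> h.py <<'E'
from scipy.spatial.transform import Rotation as Ro
def rel(target):
    s=arm.read_state();R=Ro.from_quat(s["orientation"]).as_matrix()
    return R.T@(np.asarray(target)-s["tcp_pos"])
E
python3 - <<'E'
from h import *
s=arm.read_state();R=Ro.from_quat(s["orientation"]).as_matrix();print(R.round(4),s["clock"],s["force"])
print(rel((.578,.0485,.231)))
print(R.T@[1,0,0])
E
```

```text
[[ 9.657e-01 -2.000e-04  2.597e-01]
 [-2.597e-01 -6.000e-04  9.657e-01]
 [-1.000e-04 -1.000e+00 -7.000e-04]] 0.2 [ 0.60832496 -0.45487037  0.5313133 ]
[ 5.45587782e-01  1.85753193e-04 -3.52866347e-01]
[ 9.65683021e-01 -2.19003433e-04  2.59723420e-01]
```

Emit:
send_rows([
  {"slide": [0.034,0,-0.022],"delta_rot": [0,0,0],"hand": 0},
  {"slide": [0.034,0,-0.022],"delta_rot": [0,0,0],"hand": 0},
  {"slide": [0.034,0,-0.022],"delta_rot": [0,0,0],"hand": 0},
  {"slide": [0.034,0,-0.022],"delta_rot": [0,0,0],"hand": 0},
  {"slide": [0.034,0,-0.022],"delta_rot": [0,0,0],"hand": 0},
  {"slide": [0.034,0,-0.022],"delta_rot": [0,0,0],"hand": 0},
  {"slide": [0.034,0,-0.022],"delta_rot": [0,0,0],"hand": 0},
  {"slide": [0.034,0,-0.022],"delta_rot": [0,0,0],"hand": 0},
])

```text
clock: 1.0
tcp_pos: [0.3606, 0.2891, 0.2314]
orientation: [-0.701, 0.093, -0.093, 0.701]
force: [0.5, 0.2, -0.5]
grip_width: -0.004
```

Emit:
send_rows([
  {"slide": [0.034,0,-0.022],"delta_rot": [0,0,0],"hand": 0},
  {"slide": [0.034,0,-0.022],"delta_rot": [0,0,0],"hand": 0},
  {"slide": [0.034,0,-0.022],"delta_rot": [0,0,0],"hand": 0},
  {"slide": [0.034,0,-0.022],"delta_rot": [0,0,0],"hand": 0},
  {"slide": [0.034,0,-0.022],"delta_rot": [0,0,0],"hand": 0},
  {"slide": [0.034,0,-0.022],"delta_rot": [0,0,0],"hand": 0},
  {"slide": [0.034,0,-0.022],"delta_rot": [0,0,0],"hand": 0},
  {"slide": [0.034,0,-0.022],"delta_rot": [0,0,0],"hand": 0},
])

```text
clock: 1.8
tcp_pos: [0.5776, 0.0484, 0.2312]
orientation: [-0.701, 0.093, -0.093, 0.701]
force: [-0.1, 1.2, 0.2]
grip_width: -0.001
```

Emit:
send_rows([
  {"slide": [0,0.03,0],"delta_rot": [0,-0.12,0],"hand": 0},
  {"slide": [0,0.03,0],"delta_rot": [0,-0.12,0],"hand": 0},
  {"slide": [0,0.03,0],"delta_rot": [0,-0.12,0],"hand": 0},
  {"slide": [0,0.02,0],"delta_rot": [0,-0.12,0],"hand": 0},
  {"slide": [0,0.02,0],"delta_rot": [0,-0.12,0],"hand": 0},
  {"slide": [0,0.01,0],"delta_rot": [0,-0.12,0],"hand": 0},
  {"slide": [0,0,0],"delta_rot": [0,0,0],"hand": 0},
  {"slide": [0,0,0],"delta_rot": [0,0,0],"hand": 0},
])

```text
clock: 2.6
tcp_pos: [0.5769, 0.0499, 0.0916]
orientation: [0.689, 0.159, -0.159, -0.689]
force: [0.4, -0.9, -0.0]
grip_width: -0.001
```

Run:
```python
from h import *
s=arm.read_state();R=Ro.from_quat(s["orientation"]).as_matrix();print(R.round(4),s["clock"],s["force"],s["tcp_pos"],s["joint_positions"],s["grip_width"])
print(rel((.578,.0485,.06)))
for n in("scene","top"):
    c=arm.camera(n);print(n,proj(c,s["tcp_pos"]));i=c["color"][:,:,::-1]
    x,y=(180,150) if n=="scene" else (150,90)
    cv2.imwrite(f"pics/{n}1.png",cv2.resize(i[y:y+200,x:x+200],(600,600),interpolation=2))
```

```text
[[ 8.988e-01  1.000e-04 -4.384e-01]
 [ 4.384e-01 -0.000e+00  8.988e-01]
 [ 0.000e+00 -1.000e+00 -0.000e+00]] 2.6 [ 0.40073979 -0.89292023 -0.02180111] [0.57686625 0.04987866 0.09155575] [ 5.86396724e-03  5.77216513e-01  1.68527676e+00 -2.40413580e-05
  8.79044538e-01 -2.01870750e+00] -0.001112766275684296
[ 0.00041333  0.03155583 -0.00173486]
scene [292.16459262 221.0015386 ]
top [251.24581456 186.44837805]
```

View pics/scene1.png

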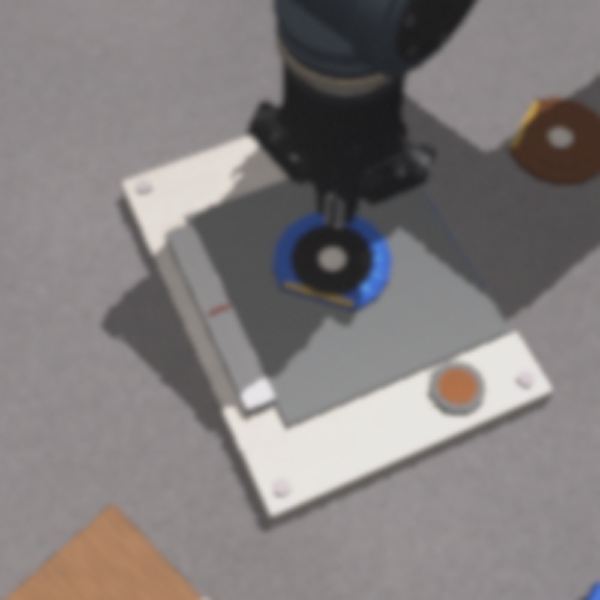

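View pics/top1.png

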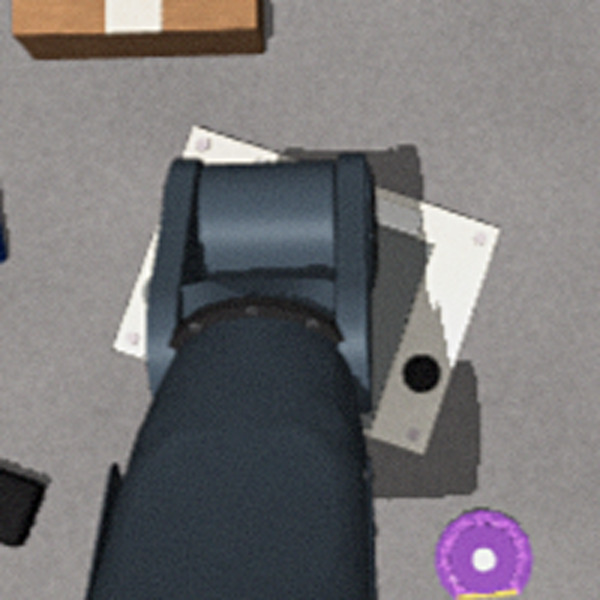

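The scene view shows the fingertip directly above the disc (crop 335,225). The top view is blocked by the arm. I'm going down to just above the pad.

Emit:
send_rows([
  {"slide": [0,0.02,-0.0015],"delta_rot": [0,0,0],"hand": 0},
  {"slide": [0,0.02,0],"delta_rot": [0,0,0],"hand": 0},
  {"slide": [0,0.01,0],"delta_rot": [0,0,0],"hand": 0},
  {"slide": [0,0.005,0],"delta_rot": [0,0,0],"hand": 0},
  {"slide": [0,0,0],"delta_rot": [0,0,0],"hand": 0},
])

```text
clock: 3.2
tcp_pos: [0.5774, 0.0486, 0.0363]
orientation: [-0.689, -0.16, 0.16, 0.689]
force: [0.8, 0.4, -0.2]
grip_width: -0.001
```

Emit:
send_rows([
  {"slide": [0,0.0005,0],"delta_rot": [0,0,0],"hand": 0},
  {"slide": [0,0.0005,0],"delta_rot": [0,0,0],"hand": 0},
  {"slide": [0,0,0],"delta_rot": [0,0,0],"hand": 0},
])

```text
clock: 3.5
tcp_pos: [0.5776, 0.0485, 0.0358]
orientation: [0.689, 0.16, -0.16, -0.689]
force: [0.7, -1.2, 0.3]
grip_width: -0.003
```

Emit:
send_rows([
  {"slide": [0,0.0005,0],"delta_rot": [0,0,0],"hand": 0},
  {"slide": [0,0.0005,0],"delta_rot": [0,0,0],"hand": 0},
  {"slide": [0,0,0],"delta_rot": [0,0,0],"hand": 0},
])

```text
clock: 3.8
tcp_pos: [0.5773, 0.0485, 0.0343]
orientation: [-0.689, -0.16, 0.16, 0.689]
force: [-0.4, -0.1, 0.2]
grip_width: -0.003
```

Emit:
send_rows([
  {"slide": [0,0.0005,0],"delta_rot": [0,0,0],"hand": 0},
  {"slide": [0,0.0005,0],"delta_rot": [0,0,0],"hand": 0},
  {"slide": [0,0,0],"delta_rot": [0,0,0],"hand": 0},
])

```text
clock: 4.1
tcp_pos: [0.5774, 0.0485, 0.0332]
orientation: [-0.689, -0.16, 0.16, 0.689]
force: [0.8, -0.3, -0.4]
grip_width: 0.001
```

Emit:
send_rows([
  {"slide": [0,0.0004,0],"delta_rot": [0,0,0],"hand": 0},
  {"slide": [0,0,0],"delta_rot": [0,0,0],"hand": 0},
])

```text
clock: 4.3
tcp_pos: [0.5774, 0.0485, 0.0329]
orientation: [0.689, 0.16, -0.16, -0.689]
force: [0.3, 0.9, 2.6]
grip_width: -0.002
```

Emit:
send_rows([
  {"slide": [0,0.0003,0],"delta_rot": [0,0,0],"hand": 0},
  {"slide": [0,0,0],"delta_rot": [0,0,0],"hand": 0},
])

```text
clock: 4.5
tcp_pos: [0.5775, 0.0485, 0.0327]
orientation: [0.689, 0.16, -0.16, -0.689]
force: [-1.1, -0.5, 2.6]
grip_width: -0.002
```

Emit:
send_rows([
  {"slide": [0,0.0003,0],"delta_rot": [0,0,0],"hand": 0},
  {"slide": [0,0,0],"delta_rot": [0,0,0],"hand": 0},
])

```text
clock: 4.7
tcp_pos: [0.5775, 0.0485, 0.0325]
orientation: [0.689, 0.16, -0.16, -0.689]
force: [-0.9, -0.1, 4.4]
grip_width: 0.002
```

Emit:
send_rows([
  {"slide": [0,0.0003,0],"delta_rot": [0,0,0],"hand": 0},
  {"slide": [0,0,0],"delta_rot": [0,0,0],"hand": 0},
])

```text
clock: 4.9
tcp_pos: [0.5776, 0.0485, 0.0324]
orientation: [0.689, 0.16, -0.16, -0.689]
force: [-0.9, 0.1, 6.5]
grip_width: -0.001
```

Emit:
send_rows([
  {"slide": [0,0,0],"delta_rot": [0,0,0],"hand": 0},
])

```text
clock: 5.0
tcp_pos: [0.5776, 0.0486, 0.0324]
orientation: [0.689, 0.16, -0.16, -0.689]
force: [-1.0, -0.1, 7.1]
grip_width: -0.001
```

Contact is now about 7 N. I'll turn part of the way (0.4 rad) and check.

Emit:
send_rows([
  {"slide": [0,0,0],"delta_rot": [0,0.05,0],"hand": 0},
  {"slide": [0,0,0],"delta_rot": [0,0.05,0],"hand": 0},
  {"slide": [0,0,0],"delta_rot": [0,0.05,0],"hand": 0},
  {"slide": [0,0,0],"delta_rot": [0,0.05,0],"hand": 0},
  {"slide": [0,0,0],"delta_rot": [0,0,0],"hand": 0},
])

```text
clock: 5.5
tcp_pos: [0.578, 0.0485, 0.0324]
orientation: [0.701, 0.091, -0.09, -0.701]
force: [-0.2, 0.1, 5.5]
grip_width: -0.003
```

Emit:
send_rows([
  {"slide": [0,0,0],"delta_rot": [0,0.05,0],"hand": 0},
  {"slide": [0,0,0],"delta_rot": [0,0.05,0],"hand": 0},
  {"slide": [0,0,0],"delta_rot": [0,0.05,0],"hand": 0},
  {"slide": [0,0,0],"delta_rot": [0,0.05,0],"hand": 0},
  {"slide": [0,0,0],"delta_rot": [0,0,0],"hand": 0},
])

```text
clock: 6.0
tcp_pos: [0.5779, 0.0485, 0.0325]
orientation: [0.707, 0.02, -0.019, -0.707]
force: [0.3, -0.3, 5.0]
grip_width: -0.004
```

```bash
cat > look.py <<'E'
from h import *
import sys
s=arm.read_state();c=arm.camera("scene");m=masks(c)
R=Ro.from_quat(s["orientation"]).as_matrix();print("tool yaw",np.degrees(np.arctan2(R[1,0],R[0,0])),s["tcp_pos"],s["force"],s["clock"])
dc=proj(c,[s["tcp_pos"][0]+.0,s["tcp_pos"][1],.03]);nd=near(m["yel"].shape,dc,30)>0
h=cv2.cvtColor(c["color"],cv2.COLOR_RGB2HSV).astype(int)
ym=(h[...,0]>10)&(h[...,0]<34)&(h[...,1]>70)&(h[...,2]>60)&nd
yy=np.argwhere(ym)[:,::-1];P=ray(c,yy,.0316)[:,:2];u,S,vt=np.linalg.svd(P-P.mean(0));d=vt[0]*np.sign(vt[0][1]+1e-9)
print("flat mid",P.mean(0),len(yy),"normal deg",np.degrees(np.arctan2(d[1],d[0]))-90,"len",np.ptp((P-P.mean(0))@d))
i=c["color"][:,:,::-1];cv2.imwrite(f"pics/{sys.argv[1]}.png",cv2.resize(i[170:320,215:365],(600,600),interpolation=2))
E
python3 look.py s2
```

```text
tool yaw 3.1838151445625456 [0.57794868 0.04852788 0.03245605] [ 0.28959864 -0.34591099  5.0475994 ] 6.0
flat mid [0.61046578 0.05200881] 31 normal deg 3.3536155333987665 len 0.03856408187560281
```

View pics/s2.png

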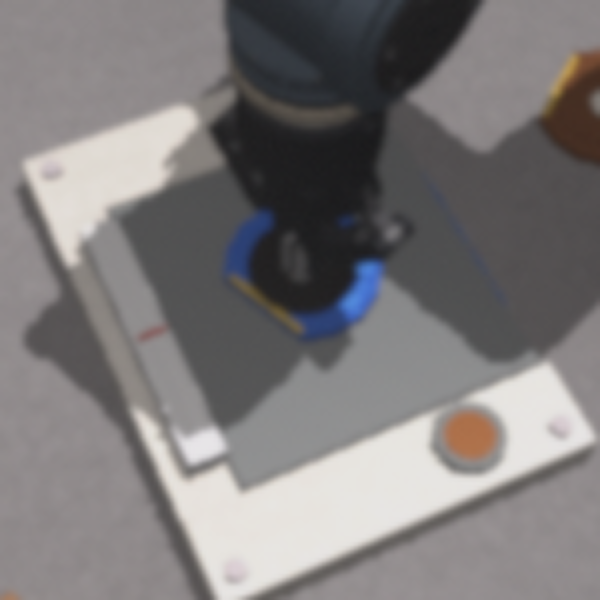

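The disc followed the finger: its flat normal is now 3.4° and the yellow line in the crop runs from (232,278) to (300,328). I'll turn the remaining 0.41 rad with slightly more pressure.

Emit:
send_rows([
  {"slide": [0,0.0002,0],"delta_rot": [0,0.05,0],"hand": 0},
  {"slide": [0,0,0],"delta_rot": [0,0.05,0],"hand": 0},
  {"slide": [0,0,0],"delta_rot": [0,0.05,0],"hand": 0},
  {"slide": [0,0,0],"delta_rot": [0,0.05,0],"hand": 0},
  {"slide": [0,0,0],"delta_rot": [0,0.05,0],"hand": 0},
  {"slide": [0,0,0],"delta_rot": [0,0.05,0],"hand": 0},
  {"slide": [0,0,0],"delta_rot": [0,0.05,0],"hand": 0},
  {"slide": [0,0,0],"delta_rot": [0,0.05,0],"hand": 0},
  {"slide": [0,0,0],"delta_rot": [0,0.01,0],"hand": 0},
  {"slide": [0,0,0],"delta_rot": [0,0,0],"hand": 0},
])

```text
clock: 7.05
tcp_pos: [0.5781, 0.0485, 0.0324]
orientation: [-0.696, 0.124, -0.125, 0.696]
force: [-0.7, 0.3, 6.3]
grip_width: -0.0
```

```bash
python3 look.py s3
```

```text
tool yaw -20.234744856141273 [0.57808642 0.04851237 0.03237681] [-0.73341956  0.26457921  6.31215001] 7.05
flat mid [0.6098214  0.04061812] 33 normal deg -20.476111396946806 len 0.03621850487973988
```

View pics/s3.png

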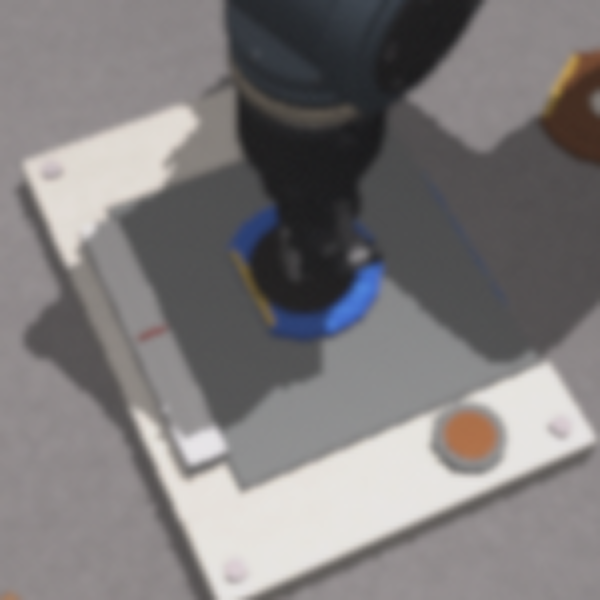

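The flat now faces the bar (−20.5° against the bar's −20.3°), with the yellow line from (235,255) to (270,325). I'm sliding toward the bar.

Emit:
send_rows([
  {"slide": [0.001,0,0.0002],"delta_rot": [0,0,0],"hand": 0},
  {"slide": [0.003,0,0.0008],"delta_rot": [0,0,0],"hand": 0},
  {"slide": [0.004,0,0.001],"delta_rot": [0,0,0],"hand": 0},
  {"slide": [0.004,0,0.001],"delta_rot": [0,0,0],"hand": 0},
  {"slide": [0.004,0,0.001],"delta_rot": [0,0,0],"hand": 0},
  {"slide": [0.003,0,0.0005],"delta_rot": [0,0,0],"hand": 0},
  {"slide": [0.001,0,0.0002],"delta_rot": [0,0,0],"hand": 0},
])

```text
clock: 7.8
tcp_pos: [0.5984, 0.046, 0.0323]
orientation: [-0.696, 0.124, -0.124, 0.696]
force: [-0.9, -0.1, 6.3]
grip_width: 0.005
```

Emit:
send_rows([
  {"slide": [0.001,0,0.0003],"delta_rot": [0,0,0],"hand": 0},
  {"slide": [0.003,0,0.0008],"delta_rot": [0,0,0],"hand": 0},
  {"slide": [0.004,0,0.001],"delta_rot": [0,0,0],"hand": 0},
  {"slide": [0.004,0,0.001],"delta_rot": [0,0,0],"hand": 0},
  {"slide": [0.004,0,0.001],"delta_rot": [0,0,0],"hand": 0},
  {"slide": [0.004,0,0.0005],"delta_rot": [0,0,0],"hand": 0},
  {"slide": [0.003,0,0.0002],"delta_rot": [0,0,0],"hand": 0},
  {"slide": [0.001,0,0],"delta_rot": [0,0,0],"hand": 0},
])

```text
clock: 8.6
tcp_pos: [0.6225, 0.0423, 0.0323]
orientation: [-0.696, 0.124, -0.124, 0.696]
force: [-0.6, 0.1, 6.3]
grip_width: -0.002
```

```bash
python3 look.py s4
```

```text
tool yaw -20.21599315139123 [0.62252864 0.04226767 0.03231423] [-0.6434453   0.12496983  6.34796346] 8.6
flat mid [0.65348824 0.03190432] 36 normal deg -20.02538630530107 len 0.04422206806002163
```

View pics/s4.png

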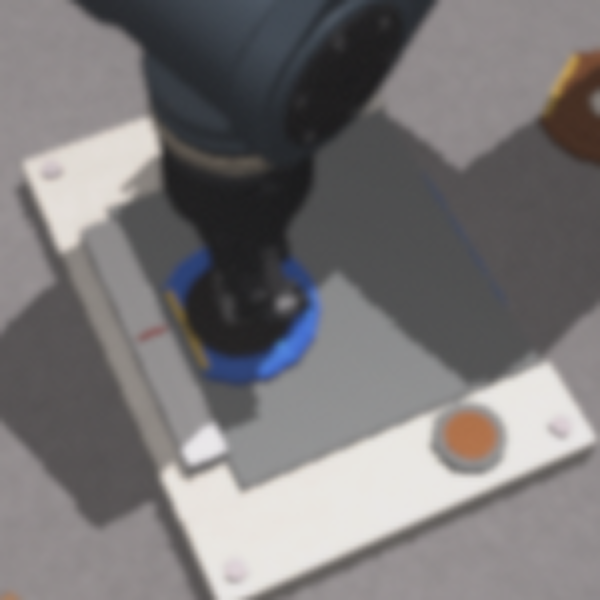

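The yellow flat now lies close to the bar, parallel to it, at crop (187,327), and the red mark is at (152,332). I'll measure the remaining offset precisely.

```bash
cat > mark.py <<'E'
from h import *
a=np.radians(-20.3);X=np.array([np.cos(a),np.sin(a)]);Y=np.array([-X[1],X[0]])
c=arm.camera("scene");h=cv2.cvtColor(c["color"],cv2.COLOR_RGB2HSV).astype(int)
p=proj(c,[.6703,.024,.041])
m=((h[...,0]<9)|(h[...,0]>170))&(h[...,1]>60)&(near(h.shape,p,9)>0)
r,k=cen(m);q=ray(c,r,.041)[0,:2]
print("red",r,k,q,"bar origin est",q-.011*X)
s=arm.read_state();y=(h[...,0]>10)&(h[...,0]<34)&(h[...,1]>70)&(h[...,2]>60)&(near(h.shape,proj(c,list(s["tcp_pos"][:2])+[.03]),30)>0)&~m
f=ray(c,cen(y)[0],.0316)[0,:2];d=f-(q-.011*X);print("flat in bar frame mm",1e3*d@X,1e3*d@Y)
t=s["tcp_pos"][:2]+.034*X-(q-.011*X);print("tcp-based",1e3*t@X,1e3*t@Y,s["force"],"along",s["force"][:2]@X)
E
python3 mark.py
```

```text
red [nan nan] 0 [nan nan] bar origin est [nan nan]
flat in bar frame mm nan nan
tcp-based nan nan [-0.33693404 -0.01999585  5.83906384] along -0.3090694358385245h.py:10: RuntimeWarning: Mean of empty slice.
  v,u=np.nonzero(m);return np.array([u.mean(),v.mean()]),len(u)
  ret = ret.dtype.type(ret / rcount)
```

```bash
sed -i 's/^m=.*/I=c["color"].astype(int);m=(I[...,0]-(I[...,1]+I[...,2])\/2>18)\&(near(h.shape,(253,253),6)>0)/' mark.py; python3 mark.py
```

```text
red [252.25       252.91666667] 12 [0.67272933 0.02401624] bar origin est [0.66241255 0.02783253]
flat in bar frame mm -9.778938103603412 0.7808668681548341
tcp-based -8.324015835393372 -0.3134064733945088 [-0.29208496  0.43044997  5.75645689] along -0.42328168951497624
```

Emit:
send_rows([
  {"slide": [0.0015,0.0002,0],"delta_rot": [0,0,0],"hand": 0},
  {"slide": [0.002,0,0],"delta_rot": [0,0,0],"hand": 0},
  {"slide": [0.0015,0,0],"delta_rot": [0,0,0],"hand": 0},
  {"slide": [0.0005,0,0],"delta_rot": [0,0,0],"hand": 0},
  {"slide": [0,0,0],"delta_rot": [0,0,0],"hand": 0},
])

```text
clock: 9.25
tcp_pos: [0.6276, 0.0404, 0.0322]
orientation: [-0.696, 0.124, -0.124, 0.696]
force: [-2.5, -0.7, 6.9]
grip_width: -0.002
```

Emit:
send_rows([
  {"slide": [0.0004,0.0002,0],"delta_rot": [0,0,0],"hand": 0},
  {"slide": [0.0004,0,0],"delta_rot": [0,0,0],"hand": 0},
  {"slide": [0,0,0],"delta_rot": [0,0,0],"hand": 0},
])

```text
clock: 9.55
tcp_pos: [0.6284, 0.0401, 0.0321]
orientation: [-0.696, 0.124, -0.125, 0.696]
force: [-1.4, 0.2, 8.5]
grip_width: -0.001
```

Emit:
send_rows([
  {"slide": [0.0004,0,0],"delta_rot": [0,0,0],"hand": 0},
  {"slide": [0.0004,0,0],"delta_rot": [0,0,0],"hand": 0},
  {"slide": [0,0,0],"delta_rot": [0,0,0],"hand": 0},
])

```text
clock: 9.85
tcp_pos: [0.6291, 0.0399, 0.0322]
orientation: [-0.696, 0.124, -0.124, 0.696]
force: [-0.6, 0.6, 8.4]
grip_width: 0.004
```

Emit:
send_rows([
  {"slide": [0.0004,0,0],"delta_rot": [0,0,0],"hand": 0},
  {"slide": [0.0004,0,0],"delta_rot": [0,0,0],"hand": 0},
  {"slide": [0,0,0],"delta_rot": [0,0,0],"hand": 0},
])

```text
clock: 10.15
tcp_pos: [0.6298, 0.0396, 0.0321]
orientation: [-0.696, 0.124, -0.124, 0.696]
force: [-1.8, 1.3, 8.8]
grip_width: 0.002
```

Emit:
send_rows([
  {"slide": [0.0004,0,0],"delta_rot": [0,0,0],"hand": 0},
  {"slide": [0,0,0],"delta_rot": [0,0,0],"hand": 0},
])

```text
clock: 10.35
tcp_pos: [0.6299, 0.0396, 0.032]
orientation: [-0.696, 0.124, -0.124, 0.696]
force: [-3.2, 1.4, 9.1]
grip_width: 0.004
```

Emit:
send_rows([
  {"slide": [0.0004,0,0],"delta_rot": [0,0,0],"hand": 0},
  {"slide": [0,0,0],"delta_rot": [0,0,0],"hand": 0},
])

```text
clock: 10.55
tcp_pos: [0.63, 0.0396, 0.032]
orientation: [-0.696, 0.124, -0.124, 0.696]
force: [-4.5, 1.0, 10.6]
grip_width: -0.002
```

Emit:
send_rows([
  {"slide": [0.0002,-0.0002,0],"delta_rot": [0,0,0],"hand": 0},
  {"slide": [0,0,0],"delta_rot": [0,0,0],"hand": 0},
])

```text
clock: 10.75
tcp_pos: [0.6301, 0.0395, 0.0321]
orientation: [-0.696, 0.124, -0.124, 0.696]
force: [-3.7, 3.0, 9.1]
grip_width: -0.001
```

Emit:
send_rows([
  {"slide": [0,0,0],"delta_rot": [0,0,0],"hand": 0},
])

```text
clock: 10.85
tcp_pos: [0.63, 0.0395, 0.0321]
orientation: [-0.696, 0.124, -0.124, 0.696]
force: [-4.7, 2.9, 9.8]
grip_width: -0.002
```

Emit:
send_rows([
  {"slide": [0.0003,-0.0001,0],"delta_rot": [0,0,0],"hand": 0},
  {"slide": [0,0,0],"delta_rot": [0,0,0],"hand": 0},
])

```text
clock: 11.05
tcp_pos: [0.6301, 0.0395, 0.0321]
orientation: [-0.696, 0.125, -0.124, 0.696]
force: [-6.1, 3.0, 9.8]
grip_width: -0.003
```

Emit:
send_rows([
  {"slide": [0,0,0],"delta_rot": [0,0,0],"hand": 0},
  {"slide": [0,0,0],"delta_rot": [0,0,0],"hand": 0},
  {"slide": [0,0,0],"delta_rot": [0,0,0],"hand": 0},
])

```text
clock: 11.35
tcp_pos: [0.6301, 0.0395, 0.0321]
orientation: [-0.696, 0.125, -0.124, 0.696]
force: [-4.4, 2.8, 9.9]
grip_width: -0.002
```

```bash
python3 look.py s5; python3 mark.py;python3 mark.py|tail -1;python3 mark.py|tail -1
```

```text
tool yaw -20.21581366858993 [0.63009796 0.03953073 0.03209937] [-4.43810629  2.75491246  9.90919255] 11.35
flat mid [0.66103952 0.03487957] 5 normal deg -16.324746112415397 len 0.019768160704029855
red [253.63157895 252.26315789] 19 [0.66952079 0.02494566] bar origin est [0.65920401 0.02876195]
flat in bar frame mm -0.635428962715818 9.777584254652124
tcp-based 2.9509050800906014 0.020915035575066545 [-5.56694684  3.64719866  9.15745648] along -6.486521083855079
tcp-based 2.972766404662826 -0.00022575178673821817 [-6.02883889  2.85459449  9.39707414] along -6.644741881148391
tcp-based 2.9236710634652674 -0.006277698563380461 [-4.1308928   2.27713699  9.46013156] along -4.6643386516153535
```

View pics/s5.png

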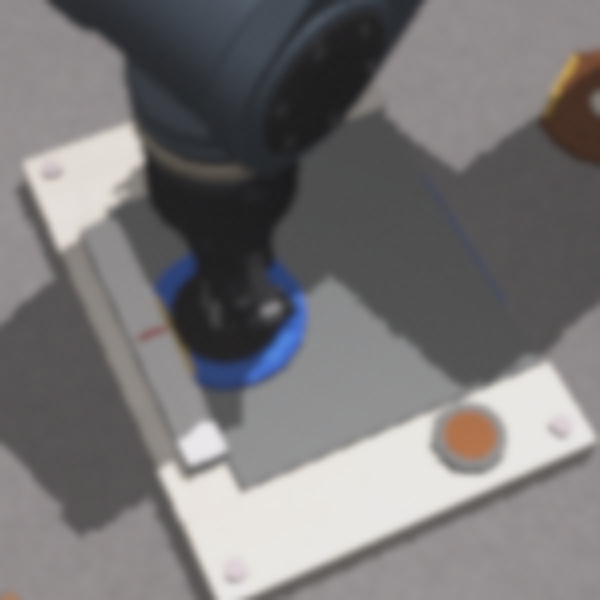

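The yellow strip meets the bar, with the bar edge partly hiding it at (165,330). The push along the bar normal averages about 5.6 N at the finger. I'll hold slightly more for half a second, then ease off and lift.

Emit:
send_rows([
  {"slide": [0.0002,0,0],"delta_rot": [0,0,0],"hand": 0},
  {"slide": [0,0,0],"delta_rot": [0,0,0],"hand": 0},
  {"slide": [0,0,0],"delta_rot": [0,0,0],"hand": 0},
  {"slide": [0,0,0],"delta_rot": [0,0,0],"hand": 0},
  {"slide": [0,0,0],"delta_rot": [0,0,0],"hand": 0},
])

```text
clock: 12.05
tcp_pos: [0.6301, 0.0395, 0.0321]
orientation: [-0.696, 0.125, -0.123, 0.696]
force: [-7.1, 3.2, 10.1]
grip_width: 0.002
```

Emit:
send_rows([
  {"slide": [-0.0003,0,0],"delta_rot": [0,0,0],"hand": 0},
  {"slide": [-0.0003,0,0],"delta_rot": [0,0,0],"hand": 0},
  {"slide": [0,0,0],"delta_rot": [0,0,0],"hand": 0},
])

```text
clock: 12.35
tcp_pos: [0.6301, 0.0395, 0.0321]
orientation: [-0.696, 0.124, -0.124, 0.696]
force: [-3.8, 2.9, 7.9]
grip_width: 0.001
```

Emit:
send_rows([
  {"slide": [0,-0.0005,0],"delta_rot": [0,0,0],"hand": 0},
  {"slide": [0,-0.0005,0],"delta_rot": [0,0,0],"hand": 0},
  {"slide": [0,-0.0005,0],"delta_rot": [0,0,0],"hand": 0},
  {"slide": [0,-0.001,0],"delta_rot": [0,0,0],"hand": 0},
  {"slide": [0,-0.003,0],"delta_rot": [0,0,0],"hand": 0},
  {"slide": [0,-0.01,0],"delta_rot": [0,0,0],"hand": 0},
  {"slide": [0,-0.03,0],"delta_rot": [0,0,0],"hand": 0},
  {"slide": [0,-0.04,0],"delta_rot": [0,0,0],"hand": 0},
  {"slide": [0,-0.04,0],"delta_rot": [0,0,0],"hand": 0},
])

```text
clock: 13.25
tcp_pos: [0.63, 0.0391, 0.1591]
orientation: [0.696, -0.124, 0.124, -0.696]
force: [-0.0, -0.3, 0.0]
grip_width: -0.001
```

Emit:
send_rows([
  {"slide": [-0.04,-0.02,0],"delta_rot": [0,0,0],"hand": 0},
  {"slide": [-0.04,-0.02,0.03],"delta_rot": [0,0,0],"hand": 0},
  {"slide": [-0.04,0,0.03],"delta_rot": [0,0,0],"hand": 0},
  {"slide": [-0.04,0,0.03],"delta_rot": [0,0,0],"hand": 0},
  {"slide": [-0.04,0,0.03],"delta_rot": [0,0,0],"hand": 0},
  {"slide": [-0.03,0,0.03],"delta_rot": [0,0,0],"hand": 0},
  {"slide": [-0.02,0,0.04],"delta_rot": [0,0,0],"hand": 0},
  {"slide": [0,0,0.04],"delta_rot": [0,0,0],"hand": 0},
  {"slide": [0,0,0.04],"delta_rot": [0,0,0],"hand": 0},
  {"slide": [0,0,0.04],"delta_rot": [0,0,0],"hand": 0},
])

```text
clock: 14.25
tcp_pos: [0.5049, 0.4152, 0.1968]
orientation: [-0.696, 0.124, -0.124, 0.696]
force: [0.4, -1.0, 0.1]
grip_width: 0.0
```

Run:
```python
from h import *
s=arm.read_state();print(s["clock"],s["tcp_pos"],s["force"])
c=arm.camera("top");a=c["color"][125:245,185:320,::-1];d=arm.camera("scene");b=d["color"][180:320,215:365,::-1]
cv2.imwrite("pics/crop6.png",np.hstack([cv2.resize(a,(400,356),interpolation=2),cv2.resize(b,(381,356),interpolation=2)]))
```

```text
14.25 [0.50489869 0.41521378 0.19675999] [ 0.42855804 -0.96502625  0.08095775]
```

View pics/crop6.png

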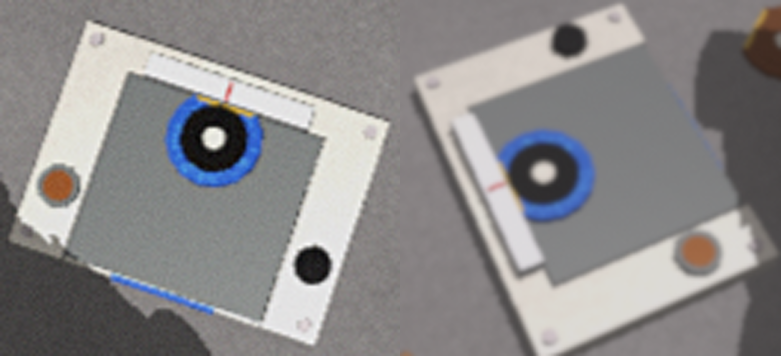

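In the top view the flat lies along the bar, with the white dot at crop (213,138) and the red mark at (229,92). Now I'll measure it.

Run:
```python
from h import *
a=np.radians(-20.3);X=np.array([np.cos(a),np.sin(a)]);Y=np.array([-X[1],X[0]])
c=arm.camera("top");m=masks(c);sh=m["red"].shape
dotg=proj(c,[.6295,.0392,.033]);rg=proj(c,[.6695,.024,.041])
I=c["color"].astype(int);h=cv2.cvtColor(c["color"],cv2.COLOR_RGB2HSV).astype(int)
r,k=cen((I[...,0]-(I[...,1]+I[...,2])/2>25)&((h[...,0]<8)|(h[...,0]>170))&(near(sh,rg,9)>0));R=ray(c,r,.041)[0,:2]
w,k2=cen(m["white"]&(near(sh,dotg,7)>0));W=ray(c,w,.033)[0,:2]
O=R-.011*X;d=W+.034*X-O;print(k,k2,"flat in bar frame mm",1e3*d@X,1e3*d@Y)
yy=np.argwhere(m["yel"]&(near(sh,dotg,20)>0))[:,::-1];P=ray(c,yy,.0316)[:,:2];u,S,vt=np.linalg.svd(P-P.mean(0));e=vt[0]*np.sign(vt[0][1])
print("normal",np.degrees(np.arctan2(e[1],e[0]))-90,len(yy),1e3*(P.mean(0)-W)@X,1e3*(P.mean(0)-W)@Y)
v=P.mean(0)-W;print("normal by centre-to-yellow",np.degrees(np.arctan2(v[1],v[0])))
# bar edge angle: bright bar
cs=cv2.findContours((m["white"]&(near(sh,proj(c,[.6695,.024,.041]),45)>0)).astype(np.uint8),cv2.RETR_EXTERNAL,cv2.CHAIN_APPROX_NONE)[0]
al=np.vstack([q[:,0] for q in cv2.findContours(m["white"].astype(np.uint8),cv2.RETR_EXTERNAL,cv2.CHAIN_APPROX_NONE)[0] if cv2.contourArea(q)>60 and abs(q[:,0].mean(0)-(254,191)).max()<75])
print("stage",cv2.minAreaRect(ray(c,al,.025)[:,:2].astype(np.float32)))
for n,g in(("spare",(205,187)),("cap",(291,214))): pass
```

```text
13 40 flat in bar frame mm 1.5994929946655603 0.3316958153928273
normal -19.10127005101799 27 31.45855672752754 -0.2159335077251222
normal by centre-to-yellow -20.69327565011277
stage ((0.5893984436988831, 0.05257180333137512), (0.29972392320632935, 0.21881088614463806), 69.58826446533203)
```

```bash
python3 -c "
from cell import arm
print(arm.finish_job())"
```

```text
the job is handed in; nothing more can be done
None
```

I turned the disc about −46° with the shut fingertips pressed on its pad at 5–7 N. I then slid it about 52 mm to the bar, pushed it against the bar, eased off, lifted straight up and handed the job in at about 14 s. No verdict was reported.

- **Push:** the last readings along the bar normal, measured at the finger, were about 5–8 N. The force on the bar itself was not measured directly; allowing about 2 N for deck friction, it was roughly 3.5–6 N or more. The highest total finger force I read was about 13 N, under the 15 N limit but close to it.
- **Position after release (top camera):** the middle of the flat was 0.3 mm from the red mark. Across the bar it read +1.6 mm. A disc touching the bar should read 0, so I take this as calibration and pixel error.
- **Squareness:** two image estimates gave −19.1° and −20.7°, and the tool yaw while pushing was −20.2°, against about −20.3° for the bar. The two image estimates disagree by 1.6°, which is about the image resolution, but each is within the 2° limit.
- **Other things:** the spare filter and cap look unmoved in the pictures. I did not measure any of the other objects afterwards, nor look at the ones off the stage.

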